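# Load a filter module on the inspection dial and index it under the camera

## Task

Take the filter module waiting at the bottom of the sloping feed chute and lay it, without dropping it, in the empty front nest of the inspection dial: blue lid up, its two gold jacks pointing outwards, one either side of the nest's steel button. Then turn the dial a quarter turn anticlockwise (seen from above), so that the module clicks home under the camera. Keep the two modules already on the dial in their nests and leave the bottle and the wrench alone.

Things in the scene. Friction and masses are not known exactly. Their poses are not given: they have to be found in the camera images.
- module: waiting RF filter module, about 0.11 kg, lying lid up on the chute's 30 degree slope. Housing 36 mm (own x) by 56 mm (y) by 20 mm high (z); origin at the centre of its underside. Own z: out of the blue lid. Own +x: the way its two gold jacks point (uphill at the start); they are 8 mm dia, 12 long, at y = +-14 mm, 10 mm above the underside. Its bare ends (y = +-28 mm) are for gripping, 56 mm across
- module_mid (a point): centre of the module's housing, 10 mm above its underside; axes as module
- module_jacks (a point): point midway between the tips of the module's two jacks, 30 mm along own x from module_mid
- chute_bed (a point): point on the fixed steel chute's bed, 39 mm above the bench, under the middle of the waiting module. The bed falls 30 degrees towards the chute's own -x (roughly towards the robot) to a 12 mm high stop that holds the module. Here it is 38 mm wide, so the module's ends overhang 9 mm, free for the fingers down to the foot 9 mm above the bench; uphill of the jacks are side guides 18 mm high
- dial (a joint): dial angle (rad), 0 at the start, growing anticlockwise from above. A sprung ball clicks at 0 and every quarter turn (1.571): it centres the dial from within 0.07 rad, resists from 0.27 rad away and pushes it back out from 0.13 to 0.27; elsewhere friction holds the dial. At a post: about 3.3 N to leave a click, 4.4 N to enter one, 0.7 N between; turns half a turn either way
- dial_axis (a point): centre of the dial's top face on its vertical axis, 48 mm above the bench, fixed to the base. Axes are the base's: -x the load side towards the robot (yellow mark), -y the camera stand's side. Dial: aluminium plate 300 mm dia, 12 mm thick, on a 320 x 400 mm base plate 12 mm thick
- nest_front (a point): floor centre of the empty nest nearest the robot: 100 mm from the axis, 24 mm above the dial, 72 above the bench. Axes are the dial's: at the start its -x points outwards. The seated module lies flat, module_mid 10 mm above this point, its back edge 2 mm from the nest's inner wall and its jack side 2 mm from a steel button that stands between the jacks (form: see nest_left)
- nest_left (a point): the same point of the empty left nest (dial's +y side), not used. Each nest is a black pedestal 44 mm wide, so a seated module's ends overhang it by 6 mm, free for the fingers down to the dial. Inner wall: 13 mm high, leaning back above 6 mm as a lead-in. Steel button: a 16 mm dia disc on a radial axis 8 mm above the floor, from 20 to 29 mm out, chamfered inwards; 2 mm play to each jack
- nest_right (a point): the same point of the nest that starts under the camera, holding another module; moves with the dial
- nest_far (a point): the same point of the far nest, holding another module; moves with the dial
- camera_spot (a point): point under the camera, fixed to the base, 100 mm from the axis on its -y side, where a nest's floor centre rests at each click. The lens ends 218 mm above the bench; camera body 36 x 36 mm, up to 305 mm; its 20 mm column stands 105 mm farther out, 302 mm high
- post_front_left (a point): centre of the top of one of the four upright turning posts of the dial, 130 mm from its axis, midway between the front and left nests at the start; moves with the dial. Each post is a red round grip 20 mm dia from 18 to 62 mm above the dial (top 110 mm above the bench); push it or pinch it from above
- post_front_right (a point): top of the post midway between the front nest and the right nest at the start; moves with the dial
- post_far_left (a point): top of the post midway between the left and far nests at the start; moves with the dial
- post_far_right (a point): top of the post midway between the far and right nests at the start; moves with the dial
- module_b: same kind of module, loose, lying lid up in the right nest under the camera at the start; origin at the centre of its underside, z out of the lid, +x the way its jacks point; rides on the dial
- module_c: same kind of module, loose, lying lid up in the far nest at the start; origin and axes as module_b; rides on the dial
- bottle: white plastic bottle with a red cap, 48 mm dia, 120 mm high, standing on the green mat; origin at the centre of its underside
- wrench: steel spanner 150 mm long lying on the mat; origin at the centre of its underside, along own x
Not all that is in view belongs to the job. What is shaped like the module but pink or purple is not meant. Leave any pink look-alike of the module_b alone.

How it is judged (in metres and radians):
On the way:
1. the module lies in the front nest, lid up and jacks outwards, released, the dial still in its first click (x of module_mid in the frame of nest_front between -0.004 and 0.004 m and y of module_mid in the frame of nest_front between -0.004 and 0.004 m and z of module_mid in the frame of nest_front below 0.012 m and angle between module's own z axis and vertical below 0.06 rad and x of module_jacks in the frame of nest_front below -0.025 m and contact force between the fingers and module below 0.05 N and value of joint dial between -0.06 and 0.06 rad), for 0.2 s.
At the end, for the whole second after the job is handed in: The dial rests in its click a quarter turn anticlockwise of the start (within 0.035 rad); the module lies seated in its nest under the camera (middle within 7 mm of the spot, lid up within 0.06 rad), jacks outwards; the two other modules are still in their nests (within 6 mm) (value of joint dial between 1.536 and 1.606 rad and velocity of joint dial between -0.05 and 0.05 rad/s and horizontal distance between module_mid and camera_spot below 0.007 m and z of module_mid in the frame of nest_front below 0.012 m and angle between module's own z axis and vertical below 0.06 rad and x of module_jacks in the frame of nest_front below -0.025 m and distance between module_b and nest_right below 0.006 m and distance between module_c and nest_far below 0.006 m and linear speed of module below 0.02 m/s); the robot touches nothing.
It fails at once if the module is dropped or flung (faster than 0.4 m/s while out of the fingers) (linear speed of module above 0.4 m/s and contact force between the fingers and module below 0.01 N).
It fails at once if one of the two other modules is lifted or knocked out of its nest (12 mm) (distance between module_b and nest_right above 0.012 m or distance between module_c and nest_far above 0.012 m).
It fails at once if the bottle or the wrench is moved by more than 30 mm (distance of any of bottle, wrench from where it was at the start of the episode above 0.03 m).
It also fails if it takes over 64 s, if anything falls off the work surface, if the arm or the gripper's body presses on something with over 40 N, if the wrist force passes 120 N, or if a joint passes its speed limit or range.

## Robot

A 6-joint arm with a two-finger parallel gripper is mounted at the origin on the work surface. World frame = base frame: x ahead of the robot, y to its left, z up, the work surface at z = 0. Lengths are in mm, angles in rad, forces in N, time in s.
With the tool pointing down it reaches from about 375 to 825 mm from the base axis. Payload 5.5 kg.
Tool frame: the origin (TCP) lies midway between the tips of the shut fingers; the grasp point (between the pads) lies 19 mm behind it; z points along the fingers, y is the line along which they close (so a half turn about z gives the same grasp; the last joint's range is limited). The gripper opens to 85 mm and grips with 20 to 120 N. Pads are 22 mm wide; open, the fingers measure 114 mm over their backs; the gripper's body (76 mm by 85 mm) begins 54 mm behind the grasp point. The pads swing forward as they close: fully open they stand 13 mm farther back than shut.
Start: joints at [-1.187, 0.314, -0.047, 1.21, 0, 1.571], TCP at [224.664, -556.346, 231.299] pointing down, gripper open.
Joint ranges: [-2.67, 2.67], [-0.69, 1.73], [-1.03, 1.25], [-2.08, 2.16], [-1.42, 1.45], [-3.14, 3.14]. Speed limits (rad/s): [2.39, 2.39, 3.01, 3.14, 3.14, 3.14].

## Interface

Orientations are given as a unit quaternion [x, y, z, w].
In Python, from station import robot gives the robot as it stands.
- The arm moves only by the tool apply_moves, never from a script. Its argument "deltas" is a list that holds one entry, the list of rows, each a list of 7 numbers: the shift along the tool's x, y, z in units of 0.02 m (1.0 is 0.02 m), then the turn, a rotation vector about the tool's x, y, z in units of 10 degrees (1.0 is 10 degrees), then the opening, from 0 (shut) to 1 (fully open). A call has 1 to 10 rows; each row shifts and turns the commanded pose from where the row before left it, along the tool's axes as they then stand; what a row does not reach is not made up. A row lasts 1/8 s, in which the tool goes at most 62.5 mm and 10.7 degrees, less where a joint would pass 70% of its speed; a pose out of reach is approached as far as the arm can. A call with a number of a shift or a turn outside -1 to 1 is refused whole. A call with a gripper value outside its range is refused whole. The fingers move at their own pace and stop on an object; the grip force is fixed at half the most. Time passes only in rows, so rows that do not move let the fingers close. It gives the time, the measured TCP pose, the force, the opening and the grip force at its end, in the units of the state.
- robot.observe(): the state, without advancing time (a new reading comes with each control period).
- robot.camera(name): name is "scene" or "top" or "wrist"; returns the picture (384x512x3 uint8, red, green, blue); there is no depth.
- robot.get_calibration(name): a dict with "intrinsics" (3x3 intrinsics, pixels), "T" (4x4, takes a point from camera to world coordinates); the wrist camera has in their place "T_tool_cam" (4x4, takes a point from camera to tool coordinates, whose origin is the TCP and whose axes are the flange's). Camera axes: x right, y down, z forward; pixel columns grow to the right and rows downward; lengths in mm; the calibration is good to about 2 mm. The wrist camera is an equidistant fisheye: a pixel r from the principal point sees the ray r / f radians off the axis. A picture is of the moment at which its call begins: read the wrist's pose just before it. get_calibration takes no time and is no camera call.
- robot.sign_off(): hands the job in; it is judged then, once.
Trained networks look in the newest picture that a camera, given by its name, has taken for a name from the list of things; names that differ only in an ending like _2 or _b are one class to them, and where a whole thing is asked for, a point or a joint stands for the part that bears it (a point fixed in the world has none). Each returns a list of dicts, best first, with "score" (0 to 1); they miss things now and then, are a little off and sometimes report something else, mostly with a low value. They report only what shows in the picture. A call takes as long as a camera call. They do not tell look-alikes from the thing itself.
- robot.find_in(label, camera): "at" ([x, y, z] in mm, in world coordinates, good to about 4 mm: the middle of the surface that is visible of it).
- robot.masks_of(label, camera): "pixels" (384x512 bool, what is visible of it).
- robot.tip_of(label, camera): "at" ([x, y, z] in mm, in world coordinates, good to about 4 mm: a listed point, or the origin of a listed thing).
The state is a dict: "time": time; "joints": joint angles; "joint_velocities": joint speeds; "joint_torque": joint torques, N m; "tcp_pos": TCP position; "tool_rot": TCP orientation; "wrist_force": force on the tool from outside, world axes, zero at the start; "ft_torque": the same for the moment, N m; "width": opening from 0.0 (shut) to 1.0 (fully open); "finger_force": force on a finger pad.
Only numpy, scipy, OpenCV 4.12 (cv2) and the standard library are available. Lean on these libraries where they do the work, as an engineer would, in place of code of your own. Each camera call takes 0.05 s, during which the arm holds its last target. There are 200 camera calls.

## Working session

There is one attempt and no reset: what is moved stays moved. The work goes in short steps, Python scripts to look and compute and a tool call to move; the robot and the scene stay as the last step left them, time stands still between calls to the robot, and variables do not carry over. Pictures are saved under pics/ and viewed, at most 10 in all, crops included, and the job is handed in when it is done.

Besides the shell and the picture viewer there is one more tool, called after "Call:" as name(argument=value, ...), one argument or row to a line, values as JSON. apply_moves: Moves the arm, as the interface text tells. Its arguments: {"type":"object","properties":{"deltas":{"type":"array","items":{"type":"array","items":{"type":"array","items":{"type":"number"}}}}},"required":["deltas"]}

```bash
mkdir -p pics
cat > h.py <<'E'
import numpy as np, cv2
from scipy.spatial.transform import Rotation as R
from station import robot
def snap(c,fn=None):
    im=robot.camera(c)
    if fn: cv2.imwrite('pics/'+fn,cv2.cvtColor(im,cv2.COLOR_RGB2BGR))
    return im
def tips(c,labels):
    for l in labels:
        try: print(c,l,[(np.round(d['at'],1).tolist(),round(d['score'],2)) for d in robot.tip_of(l,c)[:3]])
        except Exception as e: print(l,e)
E
python3 - <<'E'
from h import *
a=snap('scene');b=snap('top')
cv2.imwrite('pics/1.png',cv2.cvtColor(a,cv2.COLOR_RGB2BGR));cv2.imwrite('pics/2.png',cv2.cvtColor(b,cv2.COLOR_RGB2BGR))
L=['module','module_mid','module_jacks','chute_bed','dial_axis','nest_front','nest_left','camera_spot','post_front_left','post_front_right','post_far_left','bottle','wrench']
for c in('scene','top'): tips(c,L)
s=robot.observe();print(s)
E
```

```text
scene module [([698.6, -36.7, 69.5], 0.91), ([586.8, -394.4, 0.6], 0.82), ([578.3, -119.2, 72.3], 0.8)]
scene module_mid [([495.2, 286.9, 50.3], 0.85), ([286.3, 287.5, 11.1], 0.7), ([293.2, 182.4, 8.3], 0.7)]
scene module_jacks [([512.5, 302.3, 67.9], 0.71), ([315.4, 159.6, 7.7], 0.7), ([285.0, 312.1, 7.2], 0.69)]
scene chute_bed [([499.1, 290.3, 39.3], 0.75), ([600.2, -20.1, 53.9], 0.72)]
scene dial_axis [([599.6, -23.0, 50.7], 0.98)]
scene nest_front [([502.9, 2.0, 73.7], 0.67)]
scene nest_left [([620.7, 81.1, 76.4], 0.57)]
scene camera_spot [([582.9, -119.6, 66.6], 0.71)]
scene post_front_left [([525.5, 87.8, 113.0], 0.71), ([620.1, 82.1, 75.1], 0.67)]
scene post_front_right [([492.5, -90.3, 111.0], 0.56)]
scene post_far_left [([709.9, 57.0, 109.7], 0.81)]
scene bottle [([700.6, 292.9, 2.1], 0.94), ([492.2, -92.8, 111.0], 0.63), ([672.4, -129.8, 109.4], 0.35)]
scene wrench [([665.3, 415.1, 4.6], 0.65)]
top module [([498.6, 292.0, 36.8], 0.89), ([588.1, -394.0, 2.2], 0.8), ([699.0, -36.9, 70.6], 0.62)]
top module_mid [([284.9, 289.3, 9.1], 0.85), ([498.5, 287.8, 47.2], 0.73), ([299
[... 750 characters left out ...]
5e+00,  3.13501958e-01, -4.70810186e-02,  1.21022220e+00,
       -2.96744353e-06,  1.57081114e+00]), 'joint_velocities': array([-4.98580766e-05, -9.04847228e-04,  1.69346004e-04, -2.34841801e-04,
       -3.95972479e-04, -1.52656351e-04]), 'joint_torque': array([ 5.67101069e-04, -5.39460361e+01,  3.40041840e+01,  1.87843994e-03,
        7.72011413e-05, -1.01346526e-06]), 'tcp_pos': array([ 224.65602482, -556.34924085,  231.30665448]), 'tool_rot': array([ 9.81646667e-01,  1.90708735e-01, -2.30036712e-06, -4.06043489e-06]), 'wrist_force': array([-0.37293236,  0.51926109, -0.36360021]), 'ft_torque': array([ 0.02160708,  0.00223882, -0.08724704]), 'finger_force': 0.0, 'width': 0.9985208239267581}
```

View pics/1.png

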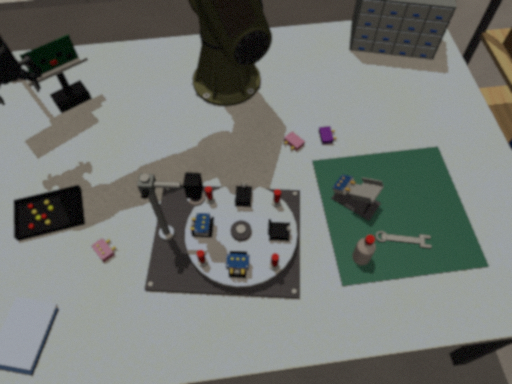

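View pics/2.png

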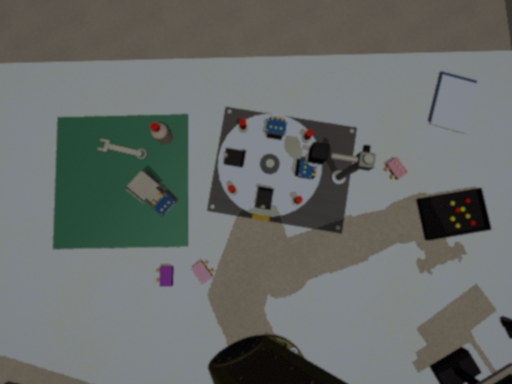

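```bash
cat >> h.py <<'E'
def rot(yaw,tilt=0):  # tool x at yaw (deg), pitched up by tilt; tool z down/forward
    return R.from_euler('z',yaw,degrees=True)*R.from_euler('y',-tilt,degrees=True)*R.from_euler('x',180,degrees=True)
def plan(wps,p=None,q=None,step=1.0,dec=2,s=None):
    """wps: (pos, R, grip[, step]); prints rows, simulated with rounding"""
    st=robot.observe()
    p=st['tcp_pos'].copy() if p is None else np.array(p,float); q=R.from_quat(st['tool_rot']) if q is None else q
    for w in wps:
        P=np.array(w[0],float);Q=w[1];g=w[2];sp=w[3] if len(w)>3 else step
        n=0
        while True:
            d=q.inv().apply(P-p)/20; r=np.degrees((q.inv()*Q).as_rotvec())/10
            m=max(np.linalg.norm(d),np.linalg.norm(r))/sp
            if m<0.03/sp or n>80: break
            k=max(1,int(np.ceil(m-1e-6)))
            row=np.round(np.r_[d/k,r/k],dec); n+=1
            print([float(x) for x in row]+[g],end=',\n' if n%10==0 else ',')
            p=p+q.apply(row[:3]*20); q=q*R.from_rotvec(np.radians(row[3:]*10))
        print('# ->',np.round(p,1))
    return p,q
def st():
    s=robot.observe();q=R.from_quat(s['tool_rot']);m=q.as_matrix()
    print('t',round(s['time'],2),'tcp',np.round(s['tcp_pos'],1),'x yaw',round(np.degrees(np.arctan2(m[1,0],m[0,0])),2),'x pitch',round(np.degrees(np.arcsin(m[2,0])),2),'z',np.round(m[:,2],3),'j',np.round(s['joints'],2),'w',round(s['width'],3),'F',np.round(s['wrist_force'],1),round(s['finger_force'],1))
E
python3 - <<'E'
from h import *
C=np.cos(np.radians([-50,-20,10,30]));S=np.sin(np.radians([-50,-20,10,30]))
w=[([480*C[0],480*S[0],330],rot(30),1),([480*C[1],480*S[1],340],rot(35),1),([480*C[2],480*S[2],340],rot(40),1),([420,230,250],rot(45),1)]
Q=rot(50,30);n=-Q.as_matrix()[:,2]
m=np.array([497,288,39])+10*n
w.append((m+110*n,Q,1))
plan(w); print(n)
E
```

```text
[0.62, -0.6, -0.41, -0.0, 0.0, -0.07, 1],[0.63, -0.59, -0.41, -0.0, 0.0, -0.07, 1],[0.63, -0.58, -0.41, -0.0, 0.0, -0.07, 1],[0.64, -0.58, -0.41, -0.0, 0.0, -0.07, 1],[0.65, -0.57, -0.41, -0.0, 0.0, -0.07, 1],[0.65, -0.56, -0.41, -0.0, 0.0, -0.06, 1],[0.66, -0.55, -0.41, -0.0, 0.0, -0.07, 1],[0.67, -0.54, -0.41, -0.0, 0.0, -0.06, 1],[0.67, -0.54, -0.41, -0.0, 0.0, -0.07, 1],[0.68, -0.53, -0.41, -0.0, 0.0, -0.06, 1],
[0.68, -0.52, -0.42, -0.0, 0.0, -0.07, 1],[0.69, -0.51, -0.41, -0.0, 0.0, -0.06, 1],# -> [ 308.6 -367.7  329.9]
[0.87, -0.4, -0.04, -0.0, 0.0, -0.04, 1],[0.87, -0.4, -0.04, -0.0, 0.0, -0.04, 1],[0.87, -0.39, -0.04, -0.0, 0.0, -0.04, 1],[0.87, -0.39, -0.04, -0.0, 0.0, -0.04, 1],[0.88, -0.38, -0.04, -0.0, 0.0, -0.04, 1],[0.88, -0.37, -0.04, -0.0, 0.0, -0.04, 1],[0.88, -0.37, -0.04, -0.0, 0.0, -0.04, 1],[0.88, -0.36, -0.04, -0.0, 0.0, -0.04, 1],[0.89, -0.36, -0.04, -0.0, 0.0, -0.04, 1],[0.89, -0.35, -0.04, -0.0, 0.0, -0.04, 1],
[0.89, -0.34, -0.03, -0.0, 0.0, -0.03, 1],[0.89, -0.34, -0.04, -0.0, 0.0, -0.04, 1],[0.9, -0.33, -0.03, -0.0, 0.0, -0.03, 1],# -> [ 451.  -164.2  339
[... 604 characters left out ...]
27, -0.72, 0.44, -0.0, -0.0, -0.05, 1],[0.28, -0.72, 0.44, -0.0, -0.0, -0.05, 1],[0.29, -0.71, 0.45, -0.0, -0.0, -0.05, 1],[0.29, -0.71, 0.44, -0.0, -0.0, -0.05, 1],[0.3, -0.71, 0.45, -0.0, -0.0, -0.05, 1],[0.3, -0.71, 0.44, -0.0, -0.0, -0.05, 1],[0.31, -0.71, 0.45, -0.0, -0.0, -0.05, 1],[0.32, -0.7, 0.44, -0.0, -0.0, -0.05, 1],[0.33, -0.7, 0.45, -0.0, -0.0, -0.04, 1],
# -> [420.  230.1 249.9]
[0.3, 0.16, 0.89, 0.02, 0.5, -0.08, 1],[0.21, 0.16, 0.91, 0.02, 0.5, -0.08, 1],[0.13, 0.17, 0.93, 0.02, 0.5, -0.08, 1],[0.05, 0.17, 0.94, 0.02, 0.5, -0.08, 1],[-0.03, 0.18, 0.93, 0.03, 0.5, -0.08, 1],[-0.12, 0.18, 0.93, 0.02, 0.5, -0.09, 1],# -> [458.5 242.  143. ]
[-0.3213938  -0.38302222  0.8660254 ]
```

Call:
apply_moves(
  deltas=[
    [[0.75,-0.68,-0.5,0,0,-0.08,1],[0.76,-0.67,-0.5,0,0,-0.08,1],[0.77,-0.66,-0.5,0,0,-0.08,1],[0.78,-0.66,-0.5,0,0,-0.08,1],[0.78,-0.65,-0.5,0,0,-0.08,1],[0.79,-0.64,-0.5,0,0,-0.08,1],[0.8,-0.63,-0.5,0,0,-0.08,1],[0.8,-0.62,-0.5,0,0,-0.08,1],[0.81,-0.62,-0.5,0,0,-0.08,1],[0.82,-0.61,-0.5,0,0,-0.08,1]],
  ],
)

```text
time: 2.65
tcp_pos: [311.4, -371.0, 332.0]
tool_rot: [0.966, 0.259, 0.0, -0.0]
wrist_force: [-0.6, 0.0, 0.5]
width: 1.003
finger_force: 0.0
```

Call:
apply_moves(
  deltas=[
    [[0.95,-0.45,-0.04,0,0,-0.05,1],[0.95,-0.45,-0.04,0,0,-0.05,1],[0.95,-0.44,-0.04,0,0,-0.05,1],[0.96,-0.43,-0.04,0,0,-0.05,1],[0.96,-0.42,-0.04,0,0,-0.05,1],[0.96,-0.42,-0.04,0,0,-0.05,1],[0.97,-0.41,-0.04,0,0,-0.05,1],[0.97,-0.4,-0.04,0,0,-0.05,1],[0.97,-0.39,-0.04,0,0,-0.05,1],[0.97,-0.39,-0.04,0,0,-0.05,1]],
  ],
)

```text
time: 3.9
tcp_pos: [429.0, -197.3, 339.6]
tool_rot: [0.954, 0.301, -0.0, 0.0]
wrist_force: [0.1, -0.0, 0.7]
width: 0.999
finger_force: 0.0
```

Call:
apply_moves(
  deltas=[
    [[0.75,-0.85,0,0,0,-0.05,1],[0.75,-0.85,0,0,0,-0.05,1],[0.75,-0.85,0,0,0,-0.05,1],[0.76,-0.84,0,0,0,-0.05,1],[0.77,-0.84,0,0,0,-0.05,1],[0.77,-0.84,0,0,0,-0.05,1],[0.78,-0.83,0,0,0,-0.05,1],[0.78,-0.83,0,0,0,-0.05,1],[0.79,-0.82,0,0,0,-0.05,1],[0.79,-0.82,0,0,0,-0.05,1]],
  ],
)

```text
time: 5.15
tcp_pos: [449.5, 29.1, 339.6]
tool_rot: [0.94, 0.342, 0.0, 0.0]
wrist_force: [0.4, -0.6, -0.2]
width: 0.997
finger_force: 0.0
```

Run:
```python
from h import *
st()
Q=rot(50,30);n=-Q.as_matrix()[:,2]
m=np.array([497,288,39])+10*n
plan([([440,220,250],rot(45),1),(m+110*n,Q,1)])
```

```text
t 5.15 tcp [449.5  29.1 339.6] x yaw 40.03 x pitch 0.0 z [ 0. -0. -1.] j [ 0.06  0.01 -0.17  1.4  -0.    2.51] w 0.997 F [ 0.4 -0.6 -0.2] 0.0
[0.53, -0.69, 0.41, 0.0, -0.0, -0.05, 1],[0.53, -0.69, 0.41, 0.0, -0.0, -0.04, 1],[0.54, -0.68, 0.41, 0.0, -0.0, -0.05, 1],[0.54, -0.68, 0.41, 0.0, -0.0, -0.04, 1],[0.55, -0.68, 0.41, 0.0, -0.0, -0.05, 1],[0.55, -0.67, 0.41, 0.0, -0.0, -0.04, 1],[0.56, -0.67, 0.4, 0.0, -0.0, -0.05, 1],[0.56, -0.66, 0.41, 0.0, -0.0, -0.04, 1],[0.57, -0.66, 0.4, 0.0, -0.0, -0.05, 1],[0.57, -0.65, 0.41, 0.0, -0.0, -0.04, 1],
[0.57, -0.65, 0.4, 0.0, -0.0, -0.05, 1],# -> [439.9 220.  250. ]
[0.24, -0.02, 0.89, 0.02, 0.5, -0.08, 1],[0.16, -0.01, 0.91, 0.02, 0.5, -0.08, 1],[0.08, -0.01, 0.92, 0.02, 0.5, -0.08, 1],[0.0, -0.01, 0.93, 0.02, 0.5, -0.08, 1],[-0.08, -0.0, 0.92, 0.03, 0.5, -0.08, 1],[-0.16, -0.01, 0.91, 0.02, 0.5, -0.08, 1],# -> [458.4 242.1 142.9]
```

Call:
apply_moves(
  deltas=[
    [[0.59,-0.76,0.45,0,0,-0.05,1],[0.59,-0.76,0.45,0,0,-0.05,1],[0.59,-0.75,0.45,0,0,-0.05,1],[0.6,-0.75,0.45,0,0,-0.05,1],[0.6,-0.74,0.45,0,0,-0.05,1],[0.6,-0.74,0.45,0,0,-0.05,1],[0.61,-0.73,0.45,0,0,-0.05,1],[0.61,-0.73,0.45,0,0,-0.05,1],[0.62,-0.72,0.45,0,0,-0.05,1],[0.62,-0.72,0.45,0,0,-0.05,1]],
  ],
)

```text
time: 6.4
tcp_pos: [439.4, 219.7, 249.0]
tool_rot: [0.924, 0.383, 0.0, -0.0]
wrist_force: [-0.3, 0.8, 0.3]
width: 0.997
finger_force: 0.0
```

Call:
apply_moves(
  deltas=[
    [[0.24,0,0.89,0.02,0.5,-0.08,1],[0.16,0,0.9,0.02,0.5,-0.08,1],[0.08,0,0.92,0.02,0.5,-0.08,1],[0,0,0.93,0.02,0.5,-0.08,1],[-0.08,0,0.92,0.02,0.5,-0.08,1],[-0.16,0,0.9,0.02,0.5,-0.08,1],[0,0,0,0,0,0,1]],
  ],
)

```text
time: 7.28
tcp_pos: [455.5, 238.4, 139.5]
tool_rot: [0.877, 0.407, 0.232, -0.109]
wrist_force: [-0.3, -0.2, 0.3]
width: 1.002
finger_force: 0.0
```

Run:
```python
from h import *
st()
im=snap('wrist','3.png')
tips('wrist',['module','module_mid','module_jacks','chute_bed'])
tips('wrist',['module_mid','module_jacks'])
print([(d['score'],d['pixels'].sum(),np.argwhere(d['pixels']).mean(0)) for d in robot.masks_of('module','wrist')])
c=robot.get_calibration('wrist');print(c)
```

```text
t 7.28 tcp [455.5 238.4 139.5] x yaw 49.77 x pitch 29.71 z [ 0.319  0.38  -0.869] j [ 0.31 -0.11 -0.89  0.34  0.27  2.65] w 1.002 F [-0.3 -0.2  0.3] 0.0
wrist module [([495.9, 290.5, 37.0], 0.92)]
wrist module_mid [([494.1, 284.9, 46.9], 0.75), ([285.9, 285.0, 10.1], 0.7)]
wrist module_jacks [([509.9, 303.9, 60.8], 0.95)]
wrist chute_bed []
wrist module_mid [([494.1, 284.9, 46.9], 0.75), ([285.9, 285.0, 10.1], 0.7)]
wrist module_jacks [([509.9, 303.9, 60.8], 0.95)]
[(0.82, np.int64(3196), array([179.39674593, 255.08229036])), (0.47, np.int64(137), array([334.06569343, 104.40875912]))]
{'intrinsics': array([[297.31863964,   0.        , 256.89329173],
       [  0.        , 297.31863964, 191.7020717 ],
       [  0.        ,   0.        ,   1.        ]]), 'T_tool_cam': array([[ 1.09341484e-04, -9.64160856e-01, -2.65318358e-01,
         6.75457980e+01],
       [ 9.99999868e-01, -2.80154726e-05,  5.13921811e-04,
        -4.19674585e-02],
       [-5.02936312e-04, -2.65318379e-01,  9.64160725e-01,
        -1.42701721e+02],
       [ 0.00000000e+00,  0.00000000e+00,  0.00000000e+00,
         1.00000000e+00]])}
```

View pics/3.png

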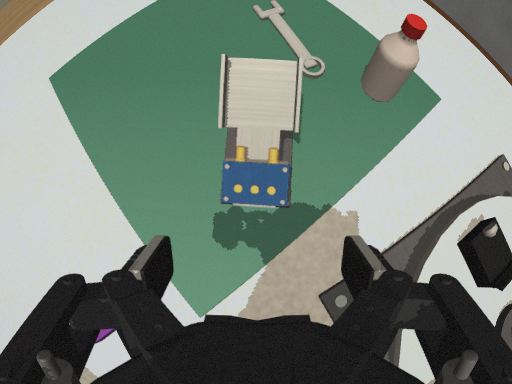

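```bash
cat >> h.py <<'E'
from scipy.optimize import least_squares
cal=robot.get_calibration('wrist');K=cal['intrinsics'];TC=cal['T_tool_cam']
def proj(P,p,q):
    T=np.eye(4);T[:3,:3]=q.as_matrix();T[:3,3]=p
    c=(np.linalg.inv(T@TC)@np.c_[P,np.ones(len(P))].T)[:3].T
    th=np.arctan2(np.hypot(c[:,0],c[:,1]),c[:,2]);ph=np.arctan2(c[:,1],c[:,0])
    return np.c_[K[0,2]+K[0,0]*th*np.cos(ph),K[1,2]+K[1,1]*th*np.sin(ph)]
def blue(im):
    h=cv2.cvtColor(im,cv2.COLOR_RGB2HSV);m=cv2.inRange(h,(100,120,40),(125,255,255))
    m=cv2.morphologyEx(m,cv2.MORPH_CLOSE,np.ones((9,9)))
    return m
def fitq(cnt):
    h=cv2.convexHull(cnt)
    return cv2.boxPoints(cv2.minAreaRect(h))
E
python3 - <<'E'
from h import *
s=robot.observe();p=s['tcp_pos'];q=R.from_quat(s['tool_rot'])
im=snap('wrist');m=blue(im)
cs=sorted(cv2.findContours(m,cv2.RETR_EXTERNAL,cv2.CHAIN_APPROX_NONE)[0],key=cv2.contourArea)[-3:]
for c in cs: print(cv2.contourArea(c),fitq(c).round(1).tolist())
c=cs[-1]; b=fitq(c); b=b[np.argsort(b[:,1])]
obs=np.array([*sorted(b[:2].tolist()),*sorted(b[2:].tolist())]) # TL TR BL BR
def model(v):
    Q=rot(v[2],30).as_matrix();u=Q[:,0];y=-Q[:,1];n=-Q[:,2]  # module y = n x u
    c0=np.array([v[0],v[1],39])+20*n
    return np.array([c0+v[3]*18*a*u+v[3]*28*d*y for a,d in((1,1),(1,-1),(-1,1),(-1,-1))])
f=lambda v:(proj(model(v),p,q)-obs).ravel()
r=least_squares(f,[497,288,50,1]);print(r.x,f(r.x).round(1))
# gold jacks
h=cv2.cvtColor(im,cv2.COLOR_RGB2HSV);g=cv2.inRange(h,(15,130,90),(32,255,255));
n,_,sts,cen=cv2.connectedComponentsWithStats(g);print([(sts[i,4],sts[i,:4].tolist(),cen[i].round(1).tolist()) for i in range(1,n) if sts[i,4]>25])
Q=rot(r.x[2],30).as_matrix();c0=np.array([r.x[0],r.x[1],39])-10*Q[:,2]
print(proj(np.array([c0+24*Q[:,0]-14*Q[:,1],c0+24*Q[:,0]+14*Q[:,1]]),p,q),'mid',c0)
E
```

```text
2493.0 [[217.89999389648438, 207.8000030517578], [220.89999389648438, 167.3000030517578], [285.8999938964844, 172.0], [283.0, 212.60000610351562]]
[497.346978   289.97748243  45.48708649   0.99884482] [-0.8 -0.   0.5  0.1  0.7 -0.2 -0.5  0. ]
[(np.int32(125), [233, 153, 10, 15], [237.7, 160.2]), (np.int32(125), [265, 155, 11, 15], [270.3, 162.5]), (np.int32(42), [232, 191, 7, 8], [235.2, 194.4]), (np.int32(41), [249, 192, 7, 8], [251.9, 195.5]), (np.int32(42), [265, 193, 7, 8], [268.1, 196.5])]
[[238.07850402 159.47319377]
 [270.28473263 161.80211942]] mid [493.841628   286.41202014  47.66025404]
```

Run:
```python
from h import *
st()
Q=rot(45.5,30);n=-Q.as_matrix()[:,2];m=np.array([493.8,286.4,47.7])
p,q=plan([(m+60*n,Q,1)],step=.8)
plan([(m-22*n,Q,1)],p,q,step=.6)
```

```text
t 7.72 tcp [459.5 240.  143.3] x yaw 49.96 x pitch 30.05 z [ 0.324  0.382 -0.866] j [ 0.31 -0.11 -0.88  0.34  0.27  2.64] w 1.001 F [-0.3  1.1  0.7] 0.0
[0.03, -0.08, 0.64, -0.05, -0.0, 0.1, 1],[0.02, -0.08, 0.65, -0.05, -0.0, 0.1, 1],[0.02, -0.09, 0.64, -0.06, -0.0, 0.09, 1],[0.03, -0.09, 0.64, -0.05, -0.0, 0.1, 1],# -> [472.7 265.   99.8]
[-0.0, 0.0, 0.59, -0.0, -0.0, -0.0, 1],[-0.0, 0.0, 0.59, -0.0, -0.0, -0.0, 1],[-0.0, 0.0, 0.58, -0.0, -0.0, -0.0, 1],[-0.0, 0.0, 0.59, -0.0, -0.0, -0.0, 1],[-0.0, 0.0, 0.58, -0.0, -0.0, -0.0, 1],[-0.0, 0.0, 0.59, -0.0, -0.0, -0.0, 1],[-0.01, 0.0, 0.58, -0.0, -0.0, -0.0, 1],# -> [501.4 294.2  28.7]
```

Call:
apply_moves(
  deltas=[
    [[0.03,-0.08,0.64,-0.05,0,0.1,1],[0.02,-0.08,0.65,-0.05,0,0.1,1],[0.02,-0.09,0.64,-0.06,0,0.09,1],[0.03,-0.09,0.64,-0.05,0,0.1,1],[0,0,0,0,0,0,1],[0,0,0,0,0,0,1]],
  ],
)

```text
time: 8.48
tcp_pos: [472.2, 264.6, 99.4]
tool_rot: [0.891, 0.373, 0.239, -0.1]
wrist_force: [0.6, -1.1, -0.2]
width: 0.997
finger_force: 0.0
```

```bash
cat >> h.py <<'E'
def fitmod(x0,z,tilt,pick=None,fn=None,fixed=None):
    """fit lid rectangle; z height of underside centre; returns x,y,yaw,scale. mask = blue contour nearest predicted"""
    s=robot.observe();p=s['tcp_pos'];q=R.from_quat(s['tool_rot']);im=snap('wrist',fn)
    def model(v):
        Q=rot(v[2],tilt).as_matrix();c0=np.array([v[0],v[1],z])-20*Q[:,2]
        return np.array([c0+v[3]*18*a*Q[:,0]+v[3]*28*d*Q[:,1] for a,d in((1,-1),(1,1),(-1,1),(-1,-1))])
    pr=proj(model([*x0,1]),p,q)
    cs=[c for c in cv2.findContours(blue(im),cv2.RETR_EXTERNAL,cv2.CHAIN_APPROX_NONE)[0] if cv2.contourArea(c)>300]
    c=min(cs,key=lambda c:np.linalg.norm(c.mean((0,1))-pr.mean(0)));b=fitq(c)
    o=np.array([b[np.argmin(np.linalg.norm(b-b.mean(0)-(a-pr.mean(0)),axis=1))] for a in pr])
    f=lambda v:(proj(model(v),p,q)-o).ravel()
    r=least_squares(f,[*x0,1]);print('fit',r.x.round(2),'res',f(r.x).round(1));return r.x,im,p,q
E
python3 - <<'E'
from h import *
st()
v,*_=fitmod([497.3,290,45.5],39,30)
Q=rot(v[2],30);n=-Q.as_matrix()[:,2];m=np.array([v[0],v[1],39])+10*n
plan([(m-22*n,Q,1)],step=.6)
E
```

```text
t 8.47 tcp [472.2 264.6  99.4] x yaw 45.45 x pitch 30.01 z [ 0.35   0.357 -0.866] j [ 0.39 -0.01 -0.92  0.17  0.2   2.79] w 0.997 F [ 0.6 -1.1 -0.2] 0.0
fit [497.36 289.96  46.37   1.01] res [-0.8 -0.3  0.8 -0.4 -1.4  0.4  1.3  0.4]
[0.0, -0.0, 0.59, 0.01, -0.0, -0.01, 1],[0.0, 0.0, 0.59, 0.01, -0.0, -0.01, 1],[0.01, 0.0, 0.59, 0.0, -0.0, -0.01, 1],[0.0, 0.0, 0.59, 0.01, -0.0, -0.01, 1],[0.01, 0.0, 0.58, 0.0, -0.0, -0.01, 1],[0.0, 0.01, 0.59, 0.01, -0.0, -0.02, 1],[0.01, 0.0, 0.58, 0.0, -0.0, -0.01, 1],# -> [501.5 294.4  28.7]
```

Call:
apply_moves(
  deltas=[
    [[0,0,0.59,0,0,-0.01,1],[0,0,0.59,0,0,-0.01,1],[0,0,0.59,0,0,-0.01,1],[0,0,0.59,0,0,-0.01,1],[0,0,0.59,0,0,0,1],[0,0,0.59,0,0,0,1],[0,0,0.58,0,0,0,1],[0,0,0,0,0,0,1]],
  ],
)

```text
time: 9.52
tcp_pos: [500.6, 294.1, 26.6]
tool_rot: [0.89, 0.376, 0.238, -0.1]
wrist_force: [-0.3, -0.0, 0.7]
width: 1.001
finger_force: 0.0
```

Call:
apply_moves(
  deltas=[
    [[0,0,0,0,0,0,0.75],[0,0,0,0,0,0,0.7],[0,0,0,0,0,0,0.5],[0,0,0,0,0,0,0.3],[0,0,0,0,0,0,0.3],[0,0,0,0,0,0,0.3]],
  ],
)

```text
time: 10.28
tcp_pos: [501.1, 293.9, 28.4]
tool_rot: [0.89, 0.376, 0.239, -0.1]
wrist_force: [-2.9, -3.4, 5.4]
width: 0.647
finger_force: 62.1
```

Run:
```python
from h import *
st(); snap('wrist','4.png')
```

```text
t 10.28 tcp [501.1 293.9  28.4] x yaw 45.88 x pitch 30.06 z [ 0.351  0.357 -0.865] j [ 0.43  0.19 -0.93 -0.04  0.18  2.82] w 0.647 F [-2.9 -3.4  5.4] 62.1
```

View pics/4.png

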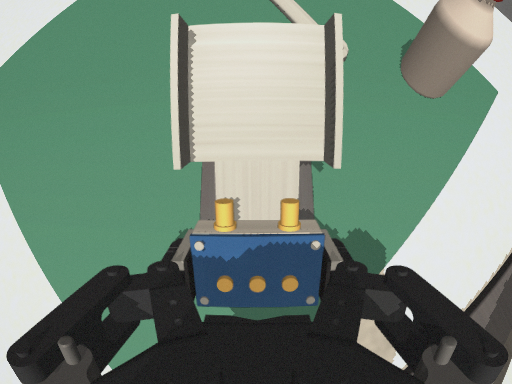

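Call:
apply_moves(
  deltas=[
    [[0,0,-0.1,0,0,0,0.3],[0,0,-0.2,0,0,0,0.3],[0,0,-0.3,0,0,0,0.3],[0,0,-0.5,0,0,0,0.3],[0,0,-0.6,0,0,0,0.3],[0,0,-0.7,0,0,0,0.3],[0,0,-0.7,0,0,0,0.3],[0,0,-0.7,0,0,0,0.3]],
  ],
)

```text
time: 11.32
tcp_pos: [474.0, 266.5, 94.6]
tool_rot: [0.89, 0.376, 0.239, -0.1]
wrist_force: [0.5, -1.0, -0.7]
width: 0.644
finger_force: 63.5
```

Run:
```python
from h import *
st()
D=[]
P=lambda c,l:[np.array(d['at']) for d in robot.tip_of(l,c)[:1] if d['score']>.5]
# dial fit from fixed cameras: known radius/angles
K_={'dial_axis':(0,0),'nest_front':(100,180),'nest_left':(100,90),'nest_right':(100,-90),'nest_far':(100,0),'camera_spot':(100,-90),'post_front_left':(130,135),'post_front_right':(130,-135),'post_far_left':(130,45),'post_far_right':(130,-45)}
A=[];B=[];N=[]
for c in('scene','top'):
    snap(c)
    for l,(r,a) in K_.items():
        for x in P(c,l): A.append(x);B.append([r*np.cos(np.radians(a)),r*np.sin(np.radians(a))]);N.append(c+l)
A=np.array(A);B=np.array(B)
def f(v):
    c,s=np.cos(v[2]),np.sin(v[2]);return (v[:2]+B@np.array([[c,s],[-s,c]])-A[:,:2])
r=least_squares(lambda v:f(v).ravel(),[600,-20,-.18],loss='soft_l1',f_scale=3)
print(r.x,np.degrees(r.x[2]))
for n,e,a in zip(N,f(r.x),A): print(n,e.round(1),a.round(1))
Q=rot(169.5);m=r.x[:2]-100*np.array([np.cos(r.x[2]),np.sin(r.x[2])])
plan([([440,200,200],rot(70),.3),([m[0]-30,m[1]+20,200],Q,.3)])
```

```text
t 11.32 tcp [474.  266.5  94.6] x yaw 45.89 x pitch 30.04 z [ 0.351  0.357 -0.866] j [ 0.39 -0.   -0.93  0.16  0.2   2.78] w 0.644 F [ 0.5 -1.  -0.7] 63.5
[ 6.00887983e+02 -1.89668562e+01 -1.91840405e-01] -10.991645527222012
scenedial_axis [ 0.9 -0.3] [600.  -18.7  52.1]
scenenest_front [-0.6  3.4] [503.3  -3.3  73. ]
scenenest_left [-0.   1.2] [620.  78.  78.]
scenenest_right [ 1.1 -2.8] [ 580.7 -114.3   72.4]
scenenest_far [-2.4  1.4] [701.5 -39.4  70.3]
scenecamera_spot [0.6 3.5] [ 581.2 -120.6   71. ]
scenepost_front_left [ 2.1 -2.5] [526.1  91.3 113.7]
scenepost_front_right [-0.3 -0.8] [493.4 -90.9 112. ]
scenepost_far_left [-1.3 -4.4] [710.   58.1 111.7]
scenepost_far_right [-0.5 -1.3] [ 674.1 -125.4  108.7]
topdial_axis [1.3 2. ] [599.6 -21.   54.3]
topnest_front [ 0.7 -0.3] [5.02e+02 4.00e-01 7.47e+01]
topnest_left [-1.9 -4.5] [621.9  83.7  71.5]
topnest_right [-0.7  3.4] [ 582.5 -120.5   72.6]
topnest_far [ 0.4 -0.5] [698.7 -37.5  71.9]
topcamera_spot [-1.4 -1.9] [ 583.2 -115.2   72.7]
toppost_front_left [ 1.5 -1.4] [526.7  90.2 111.1]
toppost_front_right [0.8 1.8] [492.3 -9
[... 190 characters left out ...]
2, -0.34, 0.3],[-0.21, 0.11, -0.9, 0.09, -0.42, -0.34, 0.3],[-0.29, 0.09, -0.88, 0.1, -0.42, -0.34, 0.3],[-0.35, 0.05, -0.86, 0.09, -0.42, -0.33, 0.3],[-0.42, 0.01, -0.83, 0.1, -0.43, -0.34, 0.3],[-0.48, -0.02, -0.8, 0.09, -0.42, -0.33, 0.3],# -> [440.  200.  200.1]
[-0.79, 0.46, 0.0, 0.0, 0.0, -1.0, 0.3],[-0.86, 0.32, 0.0, 0.0, 0.0, -0.99, 0.3],[-0.9, 0.17, 0.0, 0.0, 0.0, -1.0, 0.3],[-0.91, 0.01, 0.0, 0.0, 0.0, -0.99, 0.3],[-0.9, -0.15, 0.0, 0.0, 0.0, -1.0, 0.3],[-0.86, -0.31, 0.0, 0.0, 0.0, -0.99, 0.3],[-0.8, -0.45, 0.0, 0.0, 0.0, -1.0, 0.3],[-0.71, -0.58, 0.0, 0.0, 0.0, -0.99, 0.3],[-0.59, -0.69, 0.0, 0.0, 0.0, -1.0, 0.3],[-0.47, -0.79, 0.0, 0.0, 0.0, -0.99, 0.3],
# -> [472.8  20.  200.1]
```

Call:
apply_moves(
  deltas=[
    [[-0.06,0.16,-0.92,0.09,-0.42,-0.34,0.3],[-0.14,0.14,-0.91,0.09,-0.42,-0.34,0.3],[-0.21,0.11,-0.9,0.09,-0.42,-0.34,0.3],[-0.29,0.09,-0.88,0.1,-0.42,-0.34,0.3],[-0.35,0.05,-0.86,0.09,-0.42,-0.33,0.3],[-0.42,0.01,-0.83,0.1,-0.43,-0.34,0.3],[-0.48,-0.02,-0.8,0.09,-0.42,-0.33,0.3]],
  ],
)

```text
time: 13.3
tcp_pos: [440.2, 199.8, 200.8]
tool_rot: [0.819, 0.574, -0.001, 0.001]
wrist_force: [-0.1, -0.1, -1.7]
width: 0.647
finger_force: 63.5
```

Call:
apply_moves(
  deltas=[
    [[-0.79,0.46,0,0,0,-1,0.3],[-0.86,0.32,0,0,0,-1,0.3],[-0.9,0.17,0,0,0,-1,0.3],[-0.91,0.01,0,0,0,-1,0.3],[-0.9,-0.15,0,0,0,-1,0.3],[-0.86,-0.31,0,0,0,-1,0.3],[-0.8,-0.45,0,0,0,-1,0.3],[-0.71,-0.58,0,0,0,-1,0.3],[-0.59,-0.69,0,0,0,-0.95,0.3],[-0.47,-0.79,0,0,0,-0.95,0.3]],
  ],
)

```text
time: 14.55
tcp_pos: [473.6, 19.6, 200.1]
tool_rot: [0.093, 0.996, 0.0, 0.0]
wrist_force: [-0.1, -1.5, -1.2]
width: 0.644
finger_force: 63.5
```

Call:
apply_moves(
  deltas=[
    [[0,0,0,0,0,0,0.3],[0,0,0,0,0,0,0.3]],
  ],
)

```text
time: 14.8
tcp_pos: [473.2, 20.5, 200.1]
tool_rot: [0.097, 0.995, 0.0, 0.0]
wrist_force: [1.1, -0.5, -1.6]
width: 0.647
finger_force: 63.6
```

Run:
```python
from h import *
st(); snap('wrist','5.png')
for l in ['nest_front','dial_axis','nest_far','nest_left','post_front_left','post_far_left','module_mid','module_jacks']: tips('wrist',[l])
```

```text
t 14.8 tcp [473.2  20.5 200.1] x yaw 168.85 x pitch -0.02 z [ 0.     0.001 -1.   ] j [ 0.04  0.09 -0.39  1.08  0.    0.24] w 0.647 F [ 1.1 -0.5 -1.6] 63.6
wrist nest_front [([504.7, -1.2, 68.8], 0.72)]
wrist dial_axis []
wrist nest_far []
wrist nest_left []
wrist post_front_left [([522.7, 85.7, 109.6], 0.6)]
wrist post_far_left []
wrist module_mid [([470.7, 20.1, 221.2], 0.65), ([295.5, 182.6, 9.7], 0.56)]
wrist module_jacks [([313.7, 158.1, 9.5], 0.58)]
```

View pics/5.png

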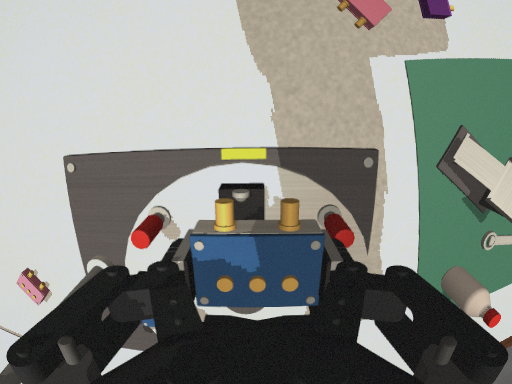

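```bash
cat >> h.py <<'E'
def back(uv,z,p,q):
    d=(np.array(uv)-K[:2,2])/K[0,0];th=np.hypot(*d);v=np.r_[np.sin(th)*d/max(th,1e-9),np.cos(th)]
    M=q.as_matrix();o=p+M@TC[:3,3];w=M@TC[:3,:3]@v
    return o+w*(z-o[2])/w[2]
E
python3 - <<'E'
from h import *
s=robot.observe();p=s['tcp_pos'];q=R.from_quat(s['tool_rot'])
im=snap('wrist');h=cv2.cvtColor(im,cv2.COLOR_RGB2HSV)
def comps(m,a):
    n,l,t,c=cv2.connectedComponentsWithStats(m);return [(t[i].tolist(),c[i].round(1)) for i in range(1,n) if t[i,4]>a],l
print('yellow',comps(cv2.inRange(h,(25,150,120),(35,255,255)),100)[0])
red=cv2.inRange(h,(0,170,60),(6,255,255))|cv2.inRange(h,(174,170,60),(180,255,255))
print('red',comps(red,100)[0])
g=cv2.cvtColor(im,cv2.COLOR_RGB2GRAY)
for (x,y) in((70,168),(368,162)):
    c=g[y-8:y+9,x-8:x+9].astype(float);w=np.clip(c-110,0,None);yy,xx=np.mgrid[y-8:y+9,x-8:x+9]
    u=((w*xx).sum()/w.sum(),(w*yy).sum()/w.sum());print('screw',u,c.max(),back(u,12.5,p,q))
y=comps(cv2.inRange(h,(25,150,120),(35,255,255)),100)[0]
for t,c in y: print(back(c,12.2,p,q),back(c,48,p,q))
# predictions
for ax in ([600.9,-19,-11],):
    a=np.radians(ax[2]);F=lambda r,t,z:[ax[0]+r*np.cos(a+np.radians(t)),ax[1]+r*np.sin(a+np.radians(t)),z]
    print(proj(np.array([F(130,135,110),F(130,135,66),F(130,-135,110),F(130,-135,66),F(100,180,72),F(124.5,180,88)]),p,q).round(1))
# module in hand
v,*_=fitmod([p[0],p[1],168.85],p[2]+12,0)
b=im[130:310,110:400];cv2.imwrite('pics/6.png',cv2.cvtColor(cv2.resize(b,None,fx=2.7,fy=2.7,interpolation=cv2.INTER_CUBIC),cv2.COLOR_RGB2BGR))
E
```

```text
yellow [([222, 148, 44, 11, 484], array([243.5, 153. ]))]
red [([131, 215, 32, 33, 626], array([146.4, 231.1])), ([325, 214, 29, 34, 555], array([339. , 229.6])), ([483, 309, 18, 19, 216], array([491.4, 318.2]))]
screw (np.float64(66.07102647023595), np.float64(168.1434902383519)) 219.0 [ 417.65880785 -223.8532113    12.5       ]
screw (np.float64(368.12749003984067), np.float64(162.1011952191235)) 135.0 [486.53789944 151.65888801  12.5       ]
[450.06025488   9.73818681  12.2       ] [445.44850111  12.29574354  48.        ]
[[344.4 239.2]
 [332.9 221.4]
 [139.6 238.1]
 [154.6 220.9]
 [242.  216.6]
 [240.8 197.1]]
fit [473.52  20.28 168.98   1.03] res [-3.5 -0.1  3.5 -0.1 -4.4 -0.   4.5 -0. ]
```

View pics/6.png

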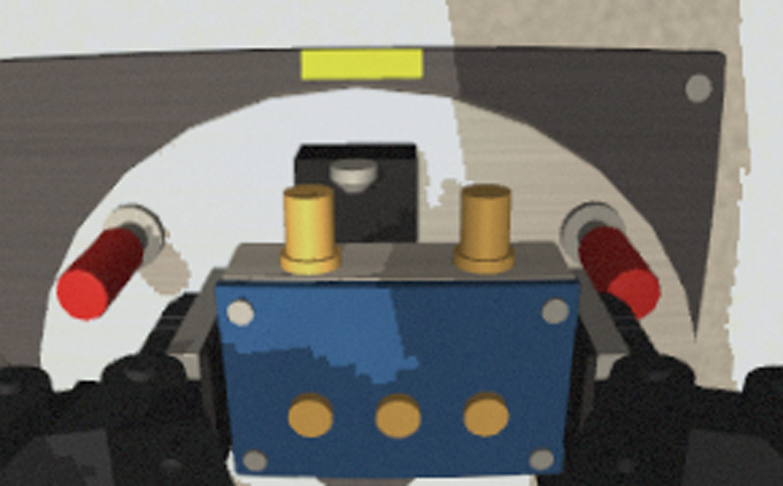

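Run:
```python
from h import *
s=robot.observe();p=s['tcp_pos'];q=R.from_quat(s['tool_rot'])
I=R.identity();o=np.array([[190.7,234.1],[324.4,234.8],[318.1,306.3],[197.4,305.2]])
B=np.array([[18,-28,0],[18,28,0],[-18,28,0],[-18,-28,0.]])
def mod(v): return R.from_euler('zy',[v[2],v[4]]).apply(B)+[v[0],v[1],v[3]]
f=lambda v:(proj(mod(v),np.zeros(3),I)-o).ravel()
for par in(0,1):
    g=(lambda v:f(v)) if par else (lambda v:f([*v,0]))
    r=least_squares(g,[0,0,0,-32]+[0]*par);print('lid in tool x,y,yaw,z(,pitch)',r.x.round(3),f([*r.x,0][:5]).round(1))
# dial fit
S=[(70.3,168),(368.4,162.6)]
a,b=[back(u,12.5,p,q) for u in S];print(a,b,'yaw',np.degrees(np.arctan2(-(b-a)[0],(b-a)[1])),'mid',(a+b)/2,'len',np.linalg.norm(b-a))
y=back((243.5,153),12.2,p,q)
obs=np.array([(140.7,239.3),(345.2,238.5),(241,195)]);
def g(v):
    F=lambda r,t,z:[v[0]+r*np.cos(v[2]+t),v[1]+r*np.sin(v[2]+t),z]
    e=np.linalg.norm; c,s_=np.cos(v[2]),np.sin(v[2]); d=y[:2]-v[:2]
    pr=proj(np.array([F(130,-2.3562,110),F(130,2.3562,110),F(124.5,np.pi,88)]),p,q)-obs
    scr=(np.degrees(np.arctan2(-(b-a)[0],(b-a)[1])-v[2]))*2
    return np.r_[pr.ravel(),-s_*d[0]+c*d[1],scr, (-s_*((a+b)/2-[*v[:2],0])[0]+c*((a+b)/2-[*v[:2],0])[1])]
r=least_squares(g,[600.9,-19,-.19]);v=r.x;print(v[:2],np.degrees(v[2]),g(v).round(2),'nest',v[:2]-100*np.array([np.cos(v[2]),np.sin(v[2])]))
```

```text
lid in tool x,y,yaw,z(,pitch) [-1.9900e-01  5.9500e-01  4.0000e-03 -3.1981e+01] [-0.5  0.8  1.1  0.6 -0.5 -1.2 -0.2 -0.4]
lid in tool x,y,yaw,z(,pitch) [-4.9200e-01  5.9700e-01  4.0000e-03 -3.1407e+01 -4.8000e-02] [ 0.2  0.1  0.3 -0.1 -0.4 -0.3 -0.2  0.4]
[ 419.10799432 -216.73220486   12.5       ] [487.23345645 151.88638112  12.5       ] yaw -10.470851345277572 mid [453.17072538 -32.42291187  12.5       ] len 374.86096158495263
[600.47470912 -21.344924  ] -8.457686412119926 [ -6.59   2.65  -7.29  -3.25  -8.96   2.18   8.56  -4.03 -32.62] nest [501.56223386  -6.63702686]
```

Run:
```python
from h import *
s=robot.observe();p=s['tcp_pos'];q=R.from_quat(s['tool_rot'])
y=back((243.5,153),12.2,p,q)
obs=np.array([(140.7,239.3),(345.2,238.5),(241,194.8)]);
def g(v):
    F=lambda r,t,z:[v[0]+r*np.cos(v[2]+t),v[1]+r*np.sin(v[2]+t),z]
    c,s_=np.cos(v[2]),np.sin(v[2]); d=y[:2]-v[:2]
    pr=proj(np.array([F(130,-2.3562,110),F(130,2.3562,110),F(124.5,np.pi,88)]),p,q)-obs
    return np.r_[pr.ravel(),-s_*d[0]+c*d[1],(np.degrees(v[2])+10.47)*2]
r=least_squares(g,[600.9,-19,-.19]);v=r.x;a=v[2];print(v[:2],np.degrees(a),g(v).round(2))
n=v[:2]-100*np.array([np.cos(a),np.sin(a)]);print('nest',n)
Q=rot(180+np.degrees(a)); M=Q.as_matrix()
t=np.r_[n,82]-M@np.array([-.3,.6,-22]);print('final tcp',t)
P,q_=plan([(t+[0,0,60],Q,.3,.7)]);plan([(t+[0,0,18],Q,.3,.6)],P,q_)
```

```text
[600.65909124 -17.47293693] -10.395493839596242 [-0.44 -0.76 -0.01 -0.92 -0.02  1.66 -0.47  0.15]
nest [502.30052473   0.57124201]
final tcp [5.01897184e+02 3.52231467e-02 6.00000000e+01]
[-0.23, -0.1, 0.57, 0.0, 0.0, -0.01, 0.3],[-0.23, -0.1, 0.57, 0.0, 0.0, -0.01, 0.3],[-0.23, -0.1, 0.57, 0.0, 0.0, -0.01, 0.3],[-0.23, -0.11, 0.57, 0.0, 0.0, -0.01, 0.3],[-0.22, -0.1, 0.58, 0.0, 0.0, -0.01, 0.3],[-0.23, -0.11, 0.57, 0.0, 0.0, -0.01, 0.3],[-0.22, -0.11, 0.58, 0.0, 0.0, -0.0, 0.3],# -> [501.8  -0.  119.9]
[-0.0, 0.0, 0.52, 0.0, 0.0, -0.0, 0.3],[-0.0, 0.0, 0.53, 0.0, 0.0, -0.0, 0.3],[-0.0, 0.0, 0.52, 0.0, 0.0, -0.0, 0.3],[-0.0, 0.0, 0.53, 0.0, 0.0, -0.0, 0.3],# -> [501.8  -0.   77.9]
```

Call:
apply_moves(
  deltas=[
    [[-0.23,-0.1,0.57,0,0,-0.01,0.3],[-0.23,-0.1,0.57,0,0,-0.01,0.3],[-0.23,-0.1,0.57,0,0,-0.01,0.3],[-0.23,-0.11,0.57,0,0,-0.01,0.3],[-0.22,-0.1,0.58,0,0,-0.01,0.3],[-0.23,-0.11,0.57,0,0,-0.01,0.3],[-0.22,-0.11,0.58,0,0,0,0.3]],
  ],
)

```text
time: 16.23
tcp_pos: [502.1, -0.4, 119.1]
tool_rot: [0.091, 0.996, 0.0, 0.0]
wrist_force: [1.1, -0.2, -1.6]
width: 0.645
finger_force: 63.6
```

Call:
apply_moves(
  deltas=[
    [[0,0,0.5,0,0,0,0.3],[0,0,0.5,0,0,0,0.3],[0,0,0.5,0,0,0,0.3],[0,0,0.25,0,0,0,0.3],[0,0,0,0,0,0,0.3],[0,0,0,0,0,0,0.3]],
  ],
)

```text
time: 16.98
tcp_pos: [502.1, -0.1, 85.2]
tool_rot: [0.091, 0.996, 0.0, 0.0]
wrist_force: [-0.3, -0.3, -1.4]
width: 0.64
finger_force: 63.6
```

Run:
```python
from h import *
st()
im=snap('wrist');b=im[120:320,140:380]
cv2.imwrite('pics/7.png',cv2.cvtColor(cv2.resize(b,None,fx=3,fy=3,interpolation=cv2.INTER_CUBIC),cv2.COLOR_RGB2BGR))
s=robot.observe();p=s['tcp_pos'];q=R.from_quat(s['tool_rot'])
v=[600.66,-17.47,np.radians(-10.4)]
F=lambda r,t,z,l=0:[v[0]+r*np.cos(v[2]+t)-l*np.sin(v[2]+t),v[1]+r*np.sin(v[2]+t)+l*np.cos(v[2]+t),z]
L=[F(130,-2.3562,110),F(130,2.3562,110),F(120,np.pi,88),F(129,np.pi,88),F(129,np.pi,80,8),F(129,np.pi,80,-8),F(122,np.pi,72,22),F(122,np.pi,72,-22)]
pr=proj(np.array(L),p,q);print('in crop',((pr-[140,120])*3).round(0).tolist())
```

```text
t 16.98 tcp [ 5.021e+02 -1.000e-01  8.520e+01] x yaw 169.58 x pitch -0.05 z [ 0.001  0.    -1.   ] j [-0.    0.24 -0.5   0.83  0.    0.18] w 0.64 F [-0.3 -0.3 -1.4] 63.6
in crop [[-172.0, 450.0], [878.0, 449.0], [353.0, 264.0], [354.0, 211.0], [307.0, 199.0], [400.0, 199.0], [233.0, 225.0], [473.0, 225.0]]
```

View pics/7.png

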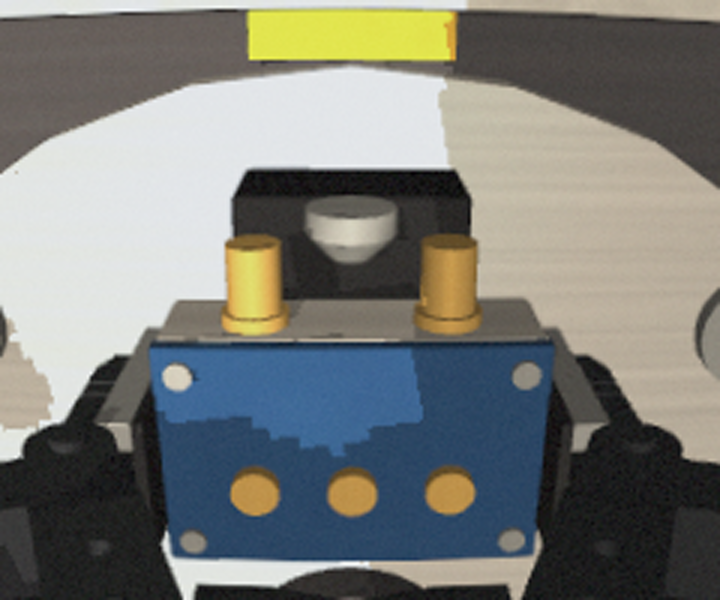

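Run:
```python
from h import *
I=R.identity();o=np.array([[152,344],[554,344],[538,557],[172,556]])/3+[140,120]
B=np.array([[18,-28,0],[18,28,0],[-18,28,0],[-18,-28,0.]])
def mod(v): return R.from_euler('zy',[v[2],v[4]]).apply(B)+[v[0],v[1],v[3]]
f=lambda v:(proj(mod(v),np.zeros(3),I)-o).ravel()
r=least_squares(f,[0,0,0,-32,0]);print(r.x.round(3),f(r.x).round(1))
r=least_squares(lambda v:f([*v,0]),[0,0,0,-32]);print(r.x.round(3),f([*r.x,0]).round(1))
p=robot.observe()['tcp_pos'];q=R.from_quat(robot.observe()['tool_rot']);print('obs tool frame button inner tip',q.inv().apply(back((140+350/3,120+262/3),86,p,q)-p))
```

```text
[-2.3000e-01  7.4300e-01 -2.0000e-03 -3.1892e+01 -3.6000e-02] [-0.  -0.   0.6 -0.3 -0.9 -0.1  0.3  0.5]
[-1.1000e-02  7.4000e-01 -2.0000e-03 -3.2318e+01] [-0.6  0.5  1.2  0.2 -1.  -0.8  0.3 -0.1]
obs tool frame button inner tip [19.6437816   0.14051134 -0.72540464]
```

Call:
apply_moves(
  deltas=[
    [[0,-0.01,0.3,0,0,0,0.3],[0,0,0.3,0,0,0,0.3],[0,0,0.2,0,0,0,0.3],[0,0,0.15,0,0,0,0.3],[0,0,0.1,0,0,0,0.3],[0,0,0.1,0,0,0,0.3],[0,0,0,0,0,0,0.3],[0,0,0,0,0,0,0.3]],
  ],
)

```text
time: 18.02
tcp_pos: [501.9, -0.4, 62.0]
tool_rot: [0.091, 0.996, 0.0, 0.0]
wrist_force: [0.0, -0.7, -0.6]
width: 0.641
finger_force: 63.6
```

Call:
apply_moves(
  deltas=[
    [[0,0,0.05,0,0,0,0.3],[0,0,0,0,0,0,0.3],[0,0,0,0,0,0,0.3]],
  ],
)

```text
time: 18.4
tcp_pos: [501.8, -0.3, 60.9]
tool_rot: [0.091, 0.996, 0.0, 0.0]
wrist_force: [0.0, -0.6, -1.2]
width: 0.647
finger_force: 63.6
```

Lower in half-millimetre steps until contact shows.

Call:
apply_moves(
  deltas=[
    [[0,0,0.03,0,0,0,0.3],[0,0,0.03,0,0,0,0.3],[0,0,0,0,0,0,0.3],[0,0,0,0,0,0,0.3]],
  ],
)

```text
time: 18.9
tcp_pos: [501.8, -0.3, 59.7]
tool_rot: [0.091, 0.996, 0.0, 0.0]
wrist_force: [-0.3, -0.9, -0.4]
width: 0.644
finger_force: 63.7
```

Call:
apply_moves(
  deltas=[
    [[0,0,0.03,0,0,0,0.3],[0,0,0,0,0,0,0.3],[0,0,0,0,0,0,0.3]],
  ],
)

```text
time: 19.27
tcp_pos: [501.9, -0.3, 59.6]
tool_rot: [0.091, 0.996, 0.0, 0.0]
wrist_force: [-1.7, -0.1, 5.2]
width: 0.643
finger_force: 64.5
```

Call:
apply_moves(
  deltas=[
    [[0,0,0.03,0,0,0,0.3],[0,0,0,0,0,0,0.3],[0,0,0,0,0,0,0.3]],
  ],
)

```text
time: 19.65
tcp_pos: [501.9, -0.3, 59.6]
tool_rot: [0.091, 0.996, 0.0, 0.0]
wrist_force: [-3.7, 0.3, 11.3]
width: 0.648
finger_force: 65.2
```

Call:
apply_moves(
  deltas=[
    [[0,0,-0.03,0,0,0,0.3],[0,0,0,0,0,0,0.67],[0,0,0,0,0,0,0.75],[0,0,0,0,0,0,0.85],[0,0,0,0,0,0,0.95],[0,0,0,0,0,0,1],[0,0,0,0,0,0,1],[0,0,0,0,0,0,1]],
  ],
)

```text
time: 20.65
tcp_pos: [501.8, -0.3, 59.1]
tool_rot: [0.091, 0.996, 0.0, 0.0]
wrist_force: [-0.0, 0.1, -0.7]
width: 1.002
finger_force: 0.0
```

Run:
```python
from h import *
st();im=snap('wrist');b=im[120:320,140:380]
cv2.imwrite('pics/8.png',cv2.cvtColor(cv2.resize(b,None,fx=3,fy=3,interpolation=cv2.INTER_CUBIC),cv2.COLOR_RGB2BGR))
```

```text
t 20.65 tcp [ 5.018e+02 -3.000e-01  5.910e+01] x yaw 169.58 x pitch -0.02 z [ 0.  0. -1.] j [-0.    0.27 -0.53  0.77  0.    0.18] w 1.002 F [-0.   0.1 -0.7] 0.0
```

View pics/8.png

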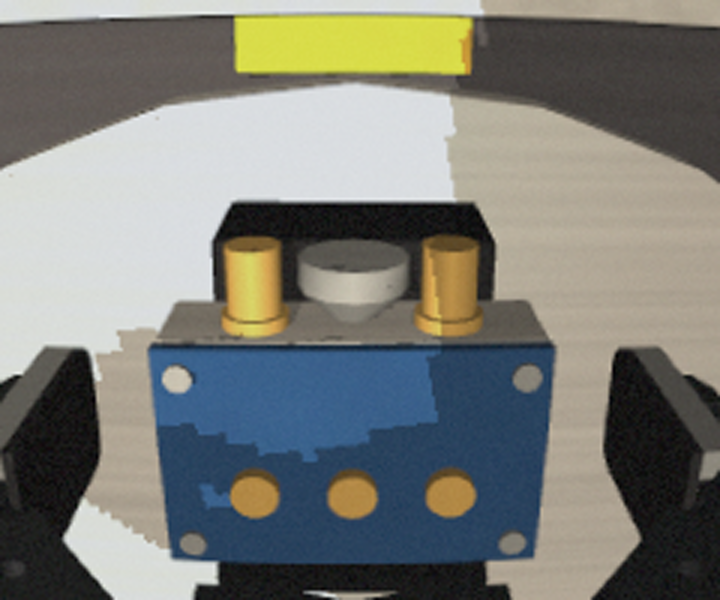

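```bash
cat >> h.py <<'E'
AX=np.array([600.66,-17.47]);AY=-10.4
def post(deg,z):
    a=np.radians(AY+deg);return np.r_[AX+130*np.array([np.cos(a),np.sin(a)]),z]
E
python3 - <<'E'
from h import *
s=robot.observe();p0=s['tcp_pos'];q0=R.from_quat(s['tool_rot'])
p,q=plan([(p0+[0,0,110],q0,1)])
p,q=plan([(post(135,165),rot(124.6),.34),(post(135,130),rot(124.6),.34)],p,q)
E
```

```text
[-0.0, 0.0, -0.92, 0.0, 0.0, 0.0, 1],[-0.0, 0.0, -0.92, 0.0, 0.0, 0.0, 1],[-0.0, 0.0, -0.91, 0.0, 0.0, 0.0, 1],[-0.0, 0.0, -0.92, 0.0, 0.0, 0.0, 1],[-0.0, 0.0, -0.91, 0.0, 0.0, 0.0, 1],[-0.0, 0.0, -0.92, 0.0, 0.0, 0.0, 1],# -> [ 5.018e+02 -4.000e-01  1.691e+02]
[-0.08, 0.93, 0.04, 0.0, 0.0, 0.9, 0.34],[0.06, 0.93, 0.04, 0.0, 0.0, 0.9, 0.34],[0.21, 0.91, 0.04, 0.0, 0.0, 0.9, 0.34],[0.35, 0.87, 0.04, 0.0, 0.0, 0.9, 0.34],[0.47, 0.8, 0.05, 0.0, 0.0, 0.9, 0.34],# -> [526.8  89.5 164.9]
[0.0, -0.0, 0.87, 0.0, 0.0, -0.0, 0.34],[0.0, -0.0, 0.88, 0.0, 0.0, -0.0, 0.34],# -> [526.9  89.5 129.9]
```

Call:
apply_moves(
  deltas=[
    [[0,0,-0.3,0,0,0,1],[0,0,-0.6,0,0,0,1],[0,0,-0.9,0,0,0,1],[0,0,-0.95,0,0,0,1],[0,0,-0.95,0,0,0,1],[0,0,-0.9,0,0,0,1],[0,0,-0.9,0,0,0,1]],
  ],
)

```text
time: 21.58
tcp_pos: [502.0, -0.3, 170.8]
tool_rot: [0.091, 0.996, 0.0, 0.001]
wrist_force: [-0.8, 0.2, -0.4]
width: 1.003
finger_force: 0.0
```

Call:
apply_moves(
  deltas=[
    [[-0.08,0.93,0.04,0,0,0.9,0.34],[0.06,0.93,0.04,0,0,0.9,0.34],[0.21,0.91,0.04,0,0,0.9,0.34],[0.35,0.87,0.04,0,0,0.9,0.34],[0.47,0.8,0.05,0,0,0.9,0.34],[0,0,0.4,0,0,0,0.34],[0,0,0.4,0,0,0,0.34],[0,0,0,0,0,0,0.34]],
  ],
)

```text
time: 22.58
tcp_pos: [525.8, 88.8, 148.0]
tool_rot: [0.465, 0.885, -0.001, -0.001]
wrist_force: [0.1, -0.2, -0.6]
width: 0.336
finger_force: 0.0
```

Run:
```python
from h import *
st();im=snap('wrist','9.png')
s=robot.observe();print(proj(post(135,110)[None],s['tcp_pos'],R.from_quat(s['tool_rot'])))
p,q=plan([(post(135,75),rot(124.6),.34,.6)])
w=[(post(a,75),rot(AY+a),.34,1) for a in np.linspace(135,225,28)[1:]]
plan(w,p,q)
```

```text
t 22.57 tcp [525.8  88.8 148. ] x yaw 124.61 x pitch 0.03 z [-0.001 -0.    -1.   ] j [ 0.17  0.24 -0.34  0.99 -0.    1.13] w 0.336 F [ 0.1 -0.2 -0.6] 0.0
[[257.87952476 216.98338901]]
[0.0, 0.01, 0.52, -0.0, -0.0, -0.0, 0.34],[0.0, 0.01, 0.53, -0.0, -0.0, -0.0, 0.34],[0.0, 0.01, 0.52, -0.0, -0.0, -0.0, 0.34],[0.0, 0.0, 0.53, -0.0, -0.0, -0.0, 0.34],[0.0, 0.01, 0.52, -0.0, -0.0, -0.0, 0.34],[0.01, 0.0, 0.53, -0.0, -0.0, -0.0, 0.34],[0.0, 0.01, 0.52, -0.0, -0.0, -0.0, 0.34],# -> [526.9  89.5  75.1]
[-0.01, -0.38, 0.0, -0.0, -0.0, -0.33, 0.34],# -> [520.7  85.1  75.1]
[-0.01, -0.38, 0.0, -0.0, -0.0, -0.34, 0.34],# -> [514.8  80.2  75.1]
[-0.01, -0.38, 0.0, -0.0, -0.0, -0.33, 0.34],# -> [509.3  75.1  75.1]
[-0.01, -0.37, 0.0, -0.0, -0.0, -0.33, 0.34],# -> [504.1  69.7  75.1]
[-0.02, -0.38, 0.0, -0.0, -0.0, -0.34, 0.34],# -> [499.3  63.8  75.1]
[-0.01, -0.38, 0.0, -0.0, -0.0, -0.33, 0.34],# -> [494.7  57.8  75.1]
[-0.01, -0.38, 0.01, -0.0, -0.0, -0.33, 0.34],# -> [490.5  51.5  74.9]
[-0.01, -0.37, -0.0, -0.0, -0.0, -0.34, 0.34],# -> [486.7  45.1  74.9]
[-0.01, -0.38, -0.0, -0.0, -0.0, -0.
[... 607 characters left out ...]
01, -0.37, -0.0, -0.0, -0.0, -0.33, 0.34],# -> [471.1 -27.8  74.9]
[-0.01, -0.38, -0.0, -0.0, -0.0, -0.33, 0.34],# -> [471.9 -35.4  74.9]
[-0.01, -0.38, -0.0, -0.0, -0.0, -0.34, 0.34],# -> [473.2 -42.9  74.9]
[-0.01, -0.38, -0.0, -0.0, -0.0, -0.33, 0.34],# -> [474.8 -50.3  74.9]
[-0.01, -0.38, -0.0, -0.0, -0.0, -0.33, 0.34],# -> [476.9 -57.6  74.9]
[-0.01, -0.37, -0.0, 0.0, -0.0, -0.34, 0.34],# -> [479.4 -64.6  74.9]
[-0.01, -0.38, -0.0, 0.0, -0.0, -0.33, 0.34],# -> [482.4 -71.6  74.9]
[-0.02, -0.38, -0.0, 0.0, -0.0, -0.33, 0.34],# -> [485.9 -78.3  74.9]
[-0.01, -0.38, -0.0, 0.0, -0.0, -0.34, 0.34],# -> [489.6 -84.9  74.9]
[-0.01, -0.38, -0.0, 0.0, -0.0, -0.33, 0.34],# -> [493.7 -91.3  74.9]
```

View pics/9.png

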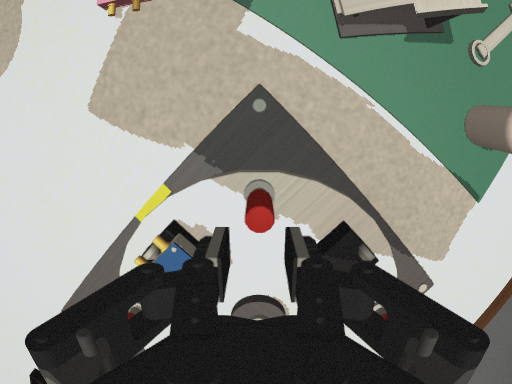

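Call:
apply_moves(
  deltas=[
    [[0,0.01,0.5,0,0,0,0.34],[0,0.01,0.5,0,0,0,0.34],[0,0.01,0.55,0,0,0,0.34],[0,0.01,0.55,0,0,0,0.34],[0,0.01,0.55,0,0,0,0.34],[0,0,0.5,0,0,0,0.34],[0,0,0.5,0,0,0,0.34],[0,0,0,0,0,0,0.34],[0,0,0,0,0,0,0.34]],
  ],
)

```text
time: 23.75
tcp_pos: [527.9, 90.1, 76.1]
tool_rot: [0.465, 0.885, 0.0, 0.0]
wrist_force: [0.6, 0.1, 0.9]
width: 0.339
finger_force: 0.0
```

Call:
apply_moves(
  deltas=[
    [[0,-0.19,0,0,0,-0.17,0.34],[-0.01,-0.19,0,0,0,-0.17,0.34],[-0.01,-0.38,0,0,0,-0.33,0.34],[-0.01,-0.38,0,0,0,-0.33,0.34],[-0.01,-0.37,0,0,0,-0.33,0.34],[-0.02,-0.38,0,0,0,-0.34,0.34],[-0.01,-0.38,0,0,0,-0.33,0.34],[-0.01,-0.38,0,0,0,-0.33,0.34],[-0.01,-0.37,0,0,0,-0.34,0.34],[-0.01,-0.38,0,0,0,-0.33,0.34]],
  ],
)

```text
time: 25.0
tcp_pos: [483.9, 38.8, 76.2]
tool_rot: [0.218, 0.976, 0.0, 0.0]
wrist_force: [0.5, 0.6, 0.8]
width: 0.338
finger_force: 0.6
```

Run:
```python
from h import *
st()
s=robot.observe();d=s['tcp_pos'][:2]-AX;print('ang',np.degrees(np.arctan2(d[1],d[0]))-AY,np.hypot(*d))
```

```text
t 25.0 tcp [483.9  38.8  76.2] x yaw 154.77 x pitch -0.02 z [ 0.001  0.001 -1.   ] j [ 0.08  0.22 -0.55  0.8   0.    0.52] w 0.338 F [0.5 0.6 0.8] 0.6
ang 164.66086343211865 129.62980500330738
```

Call:
apply_moves(
  deltas=[
    [[-0.01,-0.38,0,0,0,-0.34,0.34],[-0.01,-0.38,0,0,0,-0.33,0.34],[-0.01,-0.37,0,0,0,-0.33,0.34],[-0.01,-0.38,0,0,0,-0.34,0.34],[-0.02,-0.38,0,0,0,-0.33,0.34],[-0.01,-0.38,0,0,0,-0.33,0.34],[-0.01,-0.38,0,0,0,-0.34,0.34],[-0.01,-0.37,0,0,0,-0.33,0.34],[-0.01,-0.38,0,0,0,-0.33,0.34],[-0.01,-0.38,0,0,0,-0.34,0.34]],
  ],
)

```text
time: 26.25
tcp_pos: [472.2, -35.0, 76.0]
tool_rot: [-0.071, 0.997, 0.0, -0.0]
wrist_force: [-0.9, 1.0, -0.1]
width: 0.337
finger_force: 0.6
```

Call:
apply_moves(
  deltas=[
    [[-0.01,-0.38,0,0,0,-0.33,0.34],[-0.01,-0.38,0,0,0,-0.33,0.34],[-0.01,-0.37,0,0,0,-0.34,0.34],[-0.01,-0.38,0,0,0,-0.33,0.34],[0,-0.19,0,0,0,-0.17,0.34],[0,-0.19,0,0,0,-0.17,0.34],[0,-0.19,0,0,0,-0.17,0.34]],
  ],
)

```text
time: 27.12
tcp_pos: [484.2, -73.6, 75.9]
tool_rot: [-0.229, 0.973, 0.001, 0.0]
wrist_force: [-2.9, 6.5, 5.6]
width: 0.339
finger_force: 3.7
```

Run:
```python
from h import *
st()
s=robot.observe();d=s['tcp_pos'][:2]-AX;print('ang',np.degrees(np.arctan2(d[1],d[0]))-AY,np.hypot(*d))
plan([(post(225,76),rot(AY+225),.34,.15)])
```

```text
t 27.12 tcp [484.2 -73.6  75.9] x yaw -153.49 x pitch -0.04 z [-0.001  0.003 -1.   ] j [-0.15  0.23 -0.53  0.8   0.   -0.62] w 0.339 F [-2.9  6.5  5.6] 3.7
ang -143.88214198352892 129.28775363167009
[-0.0, -0.14, -0.0, 0.0, 0.0, -0.12, 0.34],[-0.0, -0.14, -0.0, 0.0, 0.0, -0.11, 0.34],[0.0, -0.14, -0.0, 0.0, 0.0, -0.12, 0.34],[0.0, -0.15, -0.0, 0.0, 0.0, -0.11, 0.34],[0.01, -0.14, -0.0, 0.01, 0.0, -0.12, 0.34],[0.01, -0.15, -0.0, 0.0, 0.0, -0.11, 0.34],[0.01, -0.14, -0.01, 0.01, 0.01, -0.12, 0.34],# -> [493.7 -91.2  76. ]
```

Call:
apply_moves(
  deltas=[
    [[0,-0.14,0,0,0,-0.12,0.34],[0,-0.14,0,0,0,-0.12,0.34],[0,-0.14,0,0,0,-0.11,0.34],[0,-0.14,0,0,0,-0.12,0.34],[0,-0.14,0,0,0,-0.11,0.34],[0,-0.14,0,0,0,-0.12,0.34],[0,-0.14,0,0,0,-0.11,0.34],[0,0,0,0,0,0,0.34],[0,0,0,0,0,0,0.34]],
  ],
)

```text
time: 28.25
tcp_pos: [495.2, -91.8, 76.1]
tool_rot: [-0.296, 0.955, -0.0, 0.001]
wrist_force: [-0.4, 0.3, -1.2]
width: 0.335
finger_force: 0.0
```

Run:
```python
from h import *
st()
s=robot.observe();d=s['tcp_pos'][:2]-AX;print('ang',np.degrees(np.arctan2(d[1],d[0]))-AY+360,np.hypot(*d))
```

```text
t 28.25 tcp [495.2 -91.8  76.1] x yaw -145.53 x pitch -0.05 z [ 0.001 -0.    -1.   ] j [-0.18  0.25 -0.51  0.81 -0.   -0.78] w 0.335 F [-0.4  0.3 -1.2] 0.0
ang 225.56848078786814 129.06681020163788
```

Call:
apply_moves(
  deltas=[
    [[0,0,-0.3,0,0,0,0.34],[0,0,-0.6,0,0,0,0.34],[0,0,-0.7,0,0,0,0.34],[0,0,-0.7,0,0,0,0.34],[0,0,-0.7,0,0,0,0.34],[0.5,0.6,-0.3,0,0,0,0.34],[0.5,0.8,-0.3,0,0,0,0.34],[0.5,0.8,-0.3,0,0,0,0.34],[0,0.8,0,0,0,0,0.34],[0,0,0,0,0,0,0.34]],
  ],
)

```text
time: 29.5
tcp_pos: [434.9, -58.3, 153.7]
tool_rot: [-0.297, 0.955, 0.0, 0.0]
wrist_force: [0.7, 0.0, -0.2]
width: 0.342
finger_force: 0.0
```

Run:
```python
from h import *
st()
a=snap('scene');b=snap('top')
w=snap('wrist')
j=np.hstack([cv2.resize(a[150:310,130:310],(400,356)),cv2.resize(b[90:250,195:375],(400,356))])
cv2.imwrite('pics/10.png',cv2.cvtColor(j,cv2.COLOR_RGB2BGR))
for c in('scene','top'): tips(c,['module_mid','camera_spot','nest_front','nest_right','nest_far','post_front_left','post_front_right','post_far_left','post_far_right'])
```

```text
t 29.5 tcp [434.9 -58.3 153.7] x yaw -145.45 x pitch -0.01 z [ 0.  0. -1.] j [-0.13  0.06 -0.54  0.97  0.   -0.74] w 0.342 F [ 0.7  0.  -0.2] 0.0
scene module_mid [([287.5, 282.7, 10.3], 0.79), ([294.2, 181.7, 10.0], 0.79), ([580.5, -121.1, 82.6], 0.54)]
scene camera_spot [([580.4, -120.8, 67.5], 0.8), ([665.0, 416.6, 3.1], 0.64)]
scene nest_front [([582.2, -116.9, 73.9], 0.59), ([581.1, -118.0, 68.8], 0.26)]
scene nest_right [([697.5, -39.4, 73.8], 0.69)]
scene nest_far [([623.7, 77.4, 70.7], 0.61), ([617.9, 79.7, 71.4], 0.47)]
scene post_front_left [([491.6, -90.6, 110.4], 0.69), ([619.2, 78.3, 70.8], 0.29)]
scene post_front_right [([671.4, -124.1, 111.9], 0.7), ([622.4, 79.6, 70.0], 0.23), ([617.6, 77.5, 68.3], 0.21)]
scene post_far_left [([531.3, 96.5, 110.8], 0.78), ([574.3, -147.6, 82.8], 0.44)]
scene post_far_right [([710.5, 48.0, 110.2], 0.95), ([583.1, -118.1, 70.8], 0.31)]
top module_mid [([284.1, 290.3, 12.7], 0.84), ([295.6, 180.6, 9.9], 0.58), ([582.1, -113.2, 84.4], 0.48)]
top camera_spot [([585.6, -118.7, 69.4], 0.71)]
top nest_front [([582.4, -115.6, 73.2], 0.86)]
top nest_right [([698.3, -41.0, 75.1], 0.82)]
top nest_far [([621.3, 78.1, 72.4], 0.56)]
top post_front_left []
top post_front_right [([670.1, -126.8, 109.3], 0.67), ([582.6, -114.6, 73.6], 0.22)]
top post_far_left [([530.1, 85.0, 104.5], 0.78), ([701.1, -41.3, 76.3], 0.61)]
top post_far_right [([583.1, -114.0, 73.2], 0.64), ([710.7, 52.1, 112.1], 0.62), ([673.5, -130.6, 113.0], 0.53)]
```

View pics/10.png

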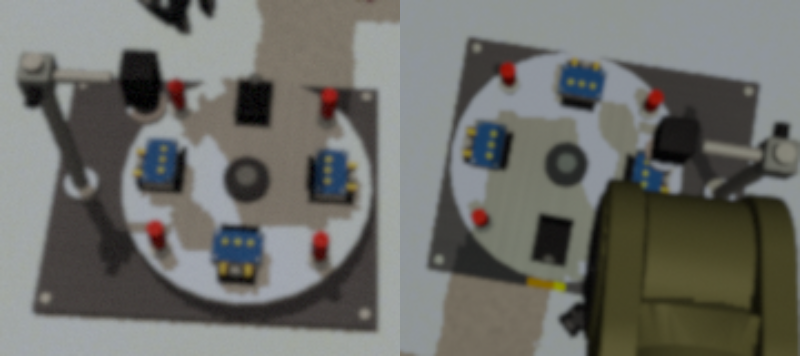

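The dial sits a quarter turn on, with the module under the camera at (160,165) in the left view. The other two modules are in their nests at (238,245) and (333,175), and the arm is clear.

```bash
python3 -c "
from h import *
print(robot.sign_off())"
```

```text
the job is handed in; nothing more can be done
None
```

I laid the module in the front nest, lid up and jacks outwards, turned the dial a quarter turn anticlockwise until it clicked home under the camera, and handed the job in at about 30 s; the final pictures show all three modules seated, but no verdict came back.

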